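# Set up for the daily food sample: glass in the rack, portion spoon out of the covered pan

### The arm

A 7-joint arm with a two-finger parallel gripper is mounted at the origin on a cart in front of the work surface, level with it; the furniture and walls round the work are solid. World frame = base frame: x ahead of the robot, y to its left, z up, the work surface at z = 0. Lengths are in m, angles in degrees, forces in N, time in s.
With the tool pointing down it reaches from about 0.425 to 1.025 m from the base axis. Payload 9.4 kg.
Tool frame: the origin (TCP) lies at the very end of the fingers, on their centre line; the grasp point (between the pads) lies 19 mm behind it; z points along the fingers, y is the line along which they close (so a half turn about z gives the same grasp; the last joint's range is limited). The gripper opens to 93 mm and grips with 3 to 60 N. Pads are 15 mm wide; open, the fingers measure 128 mm over their backs; the gripper's body (75 mm by 188 mm) begins 65 mm behind the grasp point.
Start: joints at [-73.092, 34.337, -0.143, 91.639, 0.103, 54.024, -4.572], TCP at [0.263, 0.675, 0.219] pointing down, gripper open.
Joint ranges: [-147.43, 147.43], [-19.82, 112.94], [-74.19, 73.91], [6.32, 146.72], [-59.91, 239.91], [6.04, 106.73], [-150.56, 150.56]. Speed limits (degrees/s): [127.2, 127.2, 172.46, 172.46, 180, 180, 180].

### API

Orientations are given as a 3x3 rotation matrix whose columns are the frame's x, y, z axes.
In Python, from station import r, snapshot gives the robot as it stands.
- The arm moves only by the tool carry_out, never from a script. Its argument "plan" is a list that holds one entry, the list of rows, each a list of 7 numbers: the shift along the tool's x, y, z scaled (see below), then the turn, a rotation vector about the tool's x, y, z scaled (see below), then the closure, from -1 (fully open) to 1 (shut). A call has exactly 10 rows; each row shifts and turns the commanded pose from where the row before left it, along the tool's axes as they then stand; what a row does not reach is not made up. The controller multiplies each number of a shift by 0.04 m and each number of a turn by 4 degrees. A row lasts 1/12 s, in which the tool goes at most 41.7 mm and 7.16 degrees, less where a joint would pass 70% of its speed; a pose out of reach is approached as far as the arm can. A call with a number of a shift or a turn outside -1 to 1 is refused whole. A call with a gripper value outside its range is refused whole. The fingers move at their own pace and stop on an object; "newtons" is the grip in N (left out, the last holds). Time passes only in rows, so rows that do not move let the fingers close, or fill a call up. It gives the time, the measured TCP pose, the force, the opening and the grip force at its end, in the units of the state.
- r.state(): the state, without advancing time (a new reading comes with each control period).
- snapshot(name): name is "scene" or "top"; returns a dict with "frame" (480x640x3 uint8, blue, green, red), "depth" (480x640 float32, m along the optical axis (not along the pixel's ray), 0 where there is no reading), "camera_matrix" (3x3 intrinsics, pixels), "rvec" (rotation vector, rad) and "tvec" (3), from world to camera coordinates, as OpenCV has them. Camera axes: x right, y down, z forward; pixel columns grow to the right and rows downward; lengths in m; the calibration is good to about 2 mm. A picture is of the moment at which its call begins.
- r.close_job(): hands the job in; it is judged then, once.
The state is a dict: "time_s": time; "joint_positions": joint angles; "qvel": joint speeds; "effort": joint torques, N m; "ee_pos": TCP position; "tool_rot": TCP orientation; "force": force on the tool from outside, world axes, zero at the start; "ft_torque": the same for the moment, N m; "finger_gap": finger opening in m; "grasp_force": force on a finger pad.
Only numpy, scipy, OpenCV 4.12 (cv2) and the standard library are available. Lean on these libraries where they do the work, as an engineer would, in place of code of your own. Each camera call takes 0.05 s, during which the arm holds its last target. There are 200 camera calls.

### The job

Get ready to take the daily sample. Stand the empty glass upright in the free place of the steel rack and let go of it; then fetch the portion spoon out of the covered pan, slanting it out grip first through the part that the half lid leaves open, without dragging or tipping the pan. Finish still holding the spoon, level, with its bowl centred over the glass 2 to 5 cm above the rim, spoon and gripper touching nothing else, and leave the other things where they are.

Things in the scene. Friction and masses are not known exactly. Their poses are not given: they have to be found in the camera images.
- glass: the empty clear faceted drinking glass, open at the top, loose, standing upright near the table's front edge, 95 mm high, 54 mm across at the foot widening evenly to 67 mm at the rim, 0.2 kg; origin at the centre of its underside, z up
- rack: fixed low steel rack, 104 (x) x 200 (y) x 44 mm high, origin under its centre, z up: a 4 mm base plate and, from 38 to 44 mm high, a top sheet with two round 67 mm holes at y = -47 and +47 mm; the y = +47 place is taken by a lidded jar, the y = -47 place is free
- free_bore (a point): point on the axis of the rack's free hole, at the top of the base plate where the glass comes to stand (34 mm below the underside of the top sheet); turns with the rack
- rack_jar: loose lidded sample jar, 62 mm diameter, 75 mm high, standing in the rack's other hole; leave it there; origin at the centre of its underside
- pan: loose stainless pan, 2.2 kg, 325 (x) x 176 (y) x 65 mm high, with a half lid clipped on that does not come off; origin under its centre, z up. Floor top 4 mm above the underside; inner space x = -152 to +152, y = -78 to +78 mm, upright walls. The lid covers x = -165 to +12 mm, up to 72 mm high, its wire handle at x = -85 mm up to 93 mm high; x = +15 to +152 mm is open above
- opening (a point): centre of the pan's open part, at x = +82 mm, 65 mm above the pan's underside; axes as the pan's
- spoon: loose portion spoon, 263 mm long, 0.12 kg, level on the pan's floor, bowl under the lid, grip in the open part. Origin: centre of the bowl's underside; x points to the grip end, z up. Round steel bowl 56 mm across, 26 mm high; 7 mm stem, 26 mm high at the bowl, falling to 14 mm at x = 62 mm; black flat-sided grip 20 mm wide (y), 19 mm high (z = 0 to 19), x = 120 to 235 mm
- spoon_grip (a point): middle of the spoon's grip, at x = 175 mm, z = 9.5 mm of the spoon; a good point to hold it; axes as the spoon's
- spoon_end (a point): free end of the spoon's grip, at x = 235 mm, z = 9.5 mm of the spoon
- salt_shaker: bystander: salt shaker, 44 mm diameter, 90 mm high, loose on the table near the glass; origin at the centre of its underside
- timer: bystander: round wind-up kitchen timer, 66 mm diameter, 57 mm high, loose on the table near the glass; origin at the centre of its underside
- lid_edge (a point): middle of the underside of the lid's rolled front edge, at x = +12 mm, z = 64 mm of the pan; the edge runs along the pan's y
- end_rim (a point): middle of the top of the end wall at the pan's open end, at x = +152 mm, z = 69 mm of the pan
There are look-alikes about, which are no part of the job. Leave any green or orange look-alike of the rack_jar alone.

How it is judged (in metres and radians):
On the way, in this order (a step that is already met when the one before it is completed fails the run):
1. the glass stands upright on the base plate in the rack's free hole, let go (horizontal distance between glass and free_bore below 0.009 m and z of glass in the frame of free_bore between -0.004 and 0.005 m and angle between glass's own z axis and vertical below 0.08 rad and contact force between the arm and glass below 0.1 N), for 0.3 s.
2. the spoon slants out through the opening: grip end above the pan's rim, bowl still below it (height (world z) of spoon_end above 0.08 m and height (world z) of spoon below 0.045 m and x of spoon in the frame of pan below 0.15 m and angle between spoon's own x axis and vertical below 1.4 rad), for 0.05 s.
At the end, for the whole second after the job is handed in: The glass stands in the free hole (within 9 mm of its axis, upright) and the gripper holds the spoon still and level (within 0.22 rad), its bowl centre within 22 mm of the glass's axis and its underside 12 to 65 mm above the rim; spoon and arm touch neither glass, rack, jar nor pan (horizontal distance between glass and free_bore below 0.009 m and z of glass in the frame of free_bore between -0.004 and 0.005 m and angle between glass's own z axis and vertical below 0.08 rad and contact force between the fingers and spoon above 0.5 N and horizontal distance between spoon and glass below 0.022 m and z of spoon in the frame of glass between 0.107 and 0.16 m and angle between spoon's own z axis and vertical below 0.22 rad and linear speed of spoon below 0.03 m/s and distance of pan from where it was at the start of the episode below 0.03 m and angle between pan's own z axis and vertical below 0.1 rad and contact force between each of spoon, the arm and glass below 0.05 N and contact force between each of spoon, the arm and rack below 0.05 N and contact force between each of spoon, the arm and rack_jar below 0.05 N and contact force between each of spoon, the arm and pan below 0.05 N); the arm keeps its last pose, push and grip.
It fails at once if the pan is dragged more than 30 mm or tipped (distance of pan from where it was at the start of the episode above 0.03 m or angle between pan's own z axis and vertical above 0.12 rad).
It fails at once if the jar in the rack is moved more than 30 mm or tipped (distance of rack_jar from where it was at the start of the episode above 0.03 m or angle between rack_jar's own z axis and vertical above 0.3 rad).
It fails at once if the salt shaker is moved more than 30 mm or tipped (distance of salt_shaker from where it was at the start of the episode above 0.03 m or angle between salt_shaker's own z axis and vertical above 0.3 rad).
It fails at once if the timer is moved more than 30 mm or tipped (distance of timer from where it was at the start of the episode above 0.03 m or angle between timer's own z axis and vertical above 0.3 rad).
It also fails if it takes over 64 s, if anything falls off the work surface, if the arm or the gripper's body presses on something with over 40 N, if the wrist force passes 120 N, or if a joint passes its speed limit or range.

## Working session

There is one attempt and no reset: what is moved stays moved. The work goes in short steps, Python scripts to look and compute and a tool call to move; the robot and the scene stay as the last step left them, time stands still between calls to the robot, and variables do not carry over. Pictures are saved under pics/ and viewed, at most 10 in all, crops included, and the job is handed in when it is done.

Besides the shell and the picture viewer there is one more tool, called after ">>>" as name(argument=value, ...), one argument or row to a line, values as JSON. carry_out: Moves the arm, as the interface text tells. Shifts and turns lie within -1 to 1; 1 stands for 0.04 m of shift or 4 degrees of turn. Its arguments: {"type":"object","properties":{"plan":{"type":"array"},"newtons":{"type":"number"}},"required":["plan"]}

```bash
ls; mkdir -p pics; python3 - <<'E'
from station import r,snapshot
import cv2,numpy as np
s=r.state();print({k:np.round(v,3).tolist() for k,v in s.items()})
for n in("scene","top"):
    d=snapshot(n);cv2.imwrite(f"pics/{n}0.png",d["frame"]);np.savez(f"pics/{n}0.npz",**d)
    R=cv2.Rodrigues(d["rvec"])[0];print(n,d["camera_matrix"].round(1).tolist(),(-R.T@d["tvec"].ravel()).round(3),R.round(2).tolist())
E
```

```text
pics
{'time_s': 0.0, 'joint_positions': [-73.093, 34.383, -0.146, 91.68, 0.107, 54.023, -4.572], 'qvel': [-0.038, 0.002, -0.058, 0.037, -0.028, 0.116, 0.028], 'effort': [-0.0, -76.506, 1.497, -25.234, -0.052, 0.017, 0.0], 'ee_pos': [0.263, 0.675, 0.218], 'tool_rot': [[-0.932, 0.363, -0.0], [0.363, 0.932, -0.001], [-0.0, -0.001, -1.0]], 'force': [-0.181, -0.026, -0.48], 'ft_torque': [0.019, -0.049, -0.011], 'grasp_force': 0.0, 'finger_gap': 0.093}
scene [[478.5, 0.0, 319.5], [0.0, 478.5, 246.4], [0.0, 0.0, 1.0]] [-0.117 -0.581  0.814] [[0.7, -0.72, -0.01], [-0.46, -0.44, -0.77], [0.54, 0.54, -0.64]]
top [[454.5, 0.0, 319.5], [0.0, 454.5, 238.9], [0.0, 0.0, 1.0]] [0.361 0.049 1.138] [[0.0, -1.0, 0.01], [-0.99, -0.01, -0.14], [0.14, -0.01, -0.99]]
```

View pics/scene0.png

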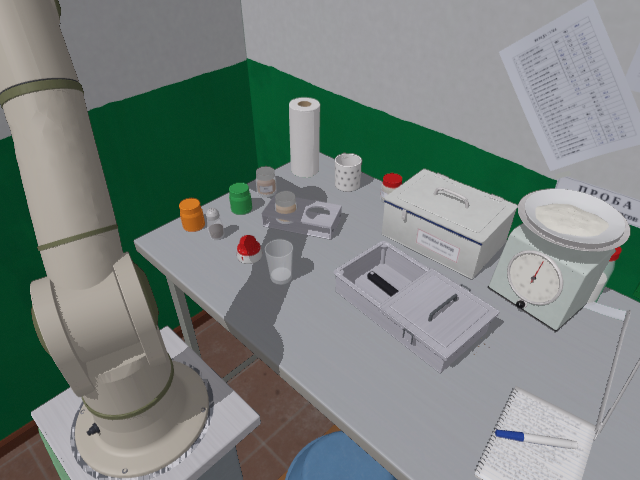

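View pics/top0.png

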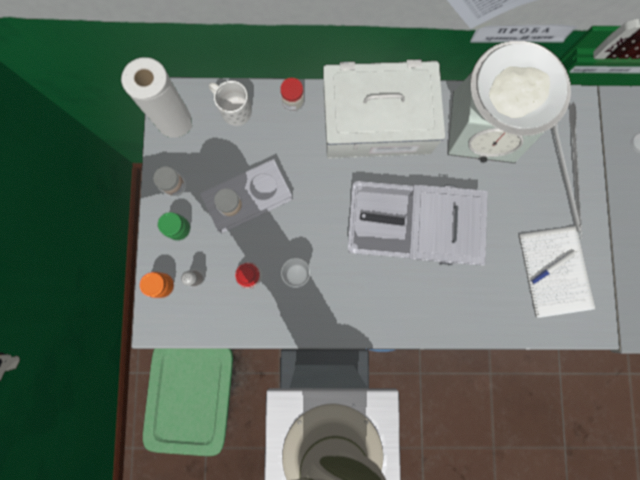

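The scene view shows the glass at (280,262), with the timer at (249,248) and the salt shaker at (213,222) beside it. The rack's free hole is at (322,212), and the pan's black grip is at (382,284).

In the top view the glass is at (295,272) and the free hole at (264,185). There are four jars:
- **Grey, in the rack (228,203):** this is the rack_jar, because it stands in the rack's other hole.
- **Grey, loose (168,180), green (172,226) and orange (155,284):** look-alikes, to be left alone.

The only glass is at (295,272); the mug at (232,100) is opaque and patterned. I'll confirm this in crops.

```bash
cat > h.py <<'E'
import cv2,numpy as np
class V:
    def __init__(s,f):
        d=dict(np.load(f)) if isinstance(f,str) else f
        s.f=d["frame"];s.D=d["depth"];s.K=d["camera_matrix"];s.R=cv2.Rodrigues(d["rvec"])[0];s.t=d["tvec"].ravel();s.c=-s.R.T@s.t
    def dirs(s,p):
        p=np.atleast_2d(np.float64(p));return (np.c_[p,np.ones(len(p))]@np.linalg.inv(s.K).T)@s.R
    def plane(s,p,z):
        d=s.dirs(p);return s.c+d*((z-s.c[2])/d[:,2])[:,None]
    def proj(s,P):
        q=(np.atleast_2d(P)@s.R.T+s.t)@s.K.T;return q[:,:2]/q[:,2:]
    def cloud(s):
        v,u=np.mgrid[:480,:640];d=s.dirs(np.c_[u.ravel(),v.ravel()]);return (s.c+d*s.D.ravel()[:,None]).reshape(480,640,3)
def two(a,pa,b,pb):
    da,db=a.dirs(pa)[0],b.dirs(pb)[0]
    k=np.linalg.lstsq(np.c_[da,-db],b.c-a.c,rcond=None)[0];A,B=a.c+k[0]*da,b.c+k[1]*db
    return (A+B)/2,np.linalg.norm(A-B)
E
python3 - <<'E'
from h import *
T,S=V("pics/top0.npz"),V("pics/scene0.npz")
def big(img,x0,y0,x1,y1,k):return cv2.resize(img[y0:y1,x0:x1],None,fx=k,fy=k,interpolation=cv2.INTER_CUBIC)
cv2.imwrite("pics/c_glass.png",np.vstack([big(T.f,140,150,330,300,4)]))
a=big(T.f,340,170,500,275,5)[:, :800]
cv2.imwrite("pics/c_pan.png",a)
C=T.cloud();H=C[...,2]
for n,p in dict(glassc=(295,272),glassrim=(284,268),hole=(264,185),sheet=(283,196),jar=(228,200),tim=(247,272),salt=(190,278),lid=(430,225),rimL=(354,220),floor=(380,240),grip=(383,219),towel=(145,75),box=(383,120),mug=(231,92)).items():print(n,C[p[1],p[0]].round(3))
# black grip
for n,v in(("T",T),("S",S)):
    m=(v.f.max(2)<50).astype(np.uint8);x0,y0,x1,y1=(350,200,415,235) if n=="T" else(355,260,410,310)
    w=np.zeros_like(m);w[y0:y1,x0:x1]=m[y0:y1,x0:x1];pts=np.argwhere(w)[:,::-1]
    print(n,len(pts),cv2.minAreaRect(pts.astype(np.float32)))
E
```

```text
glassc [0.433 0.094 0.006]
glassrim [0.438 0.117 0.073]
hole [0.655 0.176 0.005]
sheet [0.618 0.124 0.042]
jar [0.598 0.251 0.081]
tim [0.429 0.205 0.06 ]
salt [0.413 0.332 0.087]
lid [ 0.543 -0.229  0.072]
rimL [ 0.555 -0.048  0.065]
floor [ 0.516 -0.12   0.   ]
grip [ 0.566 -0.125  0.022]
towel [0.849 0.418 0.198]
box [ 0.782 -0.112  0.126]
mug [0.89  0.261 0.035]
T 0 ((0.0, 0.0), (0.0, 0.0), 0.0)
S 248 ((381.49237060546875, 283.31768798828125), (32.755577087402344, 8.223939895629883), 37.405357360839844)
```

View pics/c_glass.png

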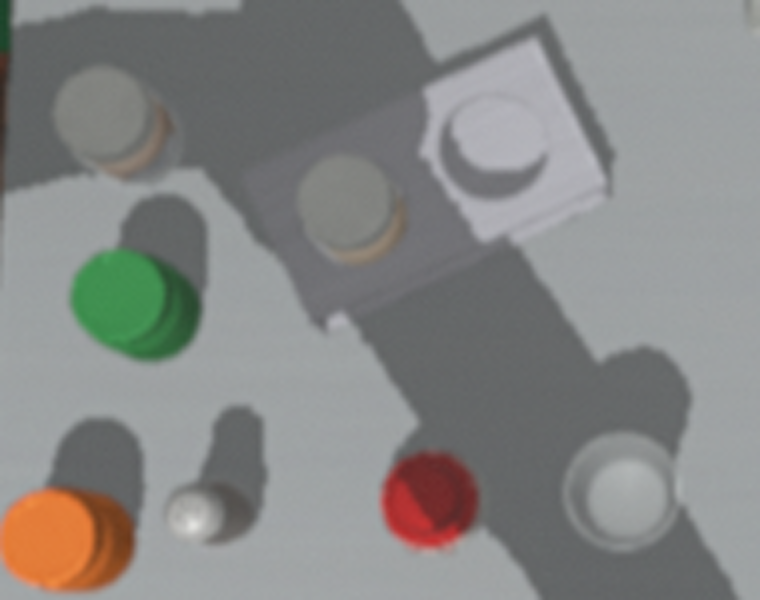

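View pics/c_pan.png

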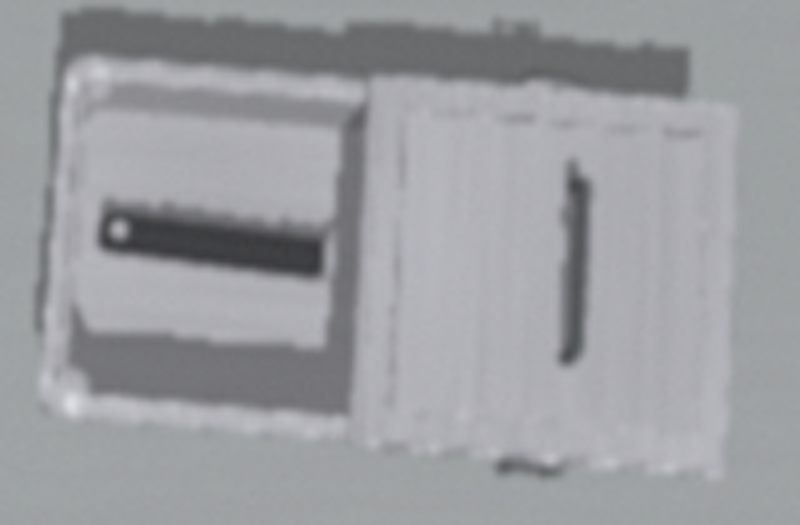

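The crop confirms the clear faceted glass, with its rim circle centred at crop (621,491), which is px (295,272). The free hole is at crop (495,146), px (263,186), and the grey jar sits in the rack's other place. The pan crop shows the black grip running from crop (101,225) to (322,258), with its end toward the open end at the left. Next I'll measure from both views.

```bash
python3 - <<'E'
from h import *
T,S=V("pics/top0.npz"),V("pics/scene0.npz")
cr=lambda x,y,k,x0,y0:np.array([(x+.5)/k-.5+x0,(y+.5)/k-.5+y0])
for n,v in(("T",T),("S",S)):
    C=v.cloud();X,Y,Z=C[...,0],C[...,1],C[...,2]
    def rect(m):
        p=C[m][:,:2].astype(np.float32);(c,s,a)=cv2.minAreaRect((p*1000).astype(np.float32));return len(p),np.round(c,1),np.round(s,1),round(a,2)
    reg=(X>.52)&(X<.75)&(Y>.08)&(Y<.34)
    m=reg&(abs(Z-.043)<.005);print(n,"sheet",rect(m),"z",np.median(Z[m]))
    m=reg&(Z>.070)&(Z<.09);print(n,"jar top",rect(m),np.median(Z[m]))
    m=reg&(Z>-.0)&(Z<.03)&(np.hypot(X-.645,Y-.16)<.05);print(n,"in hole",m.sum(),rect(m) if m.sum()>5 else 0)
    reg=(X>.40)&(X<.68)&(Y>-.40)&(Y<.0)
    m=reg&(Z>.055)&(Z<.078);print(n,"pan",rect(m))
    m=reg&(Z>.068)&(Z<.076);print(n,"lid",rect(m),np.median(Z[m]))
    m=reg&(Z>.08);print(n,"handle",rect(m))
    m=reg&(Z<.05)&(v.f.max(2)<90)&(v.f.max(2)>0);w=np.zeros((480,640),np.uint8);w[m]=1
    k,l,st,ce=cv2.connectedComponentsWithStats(w);i=1+np.argmax(st[1:,4]);print(n,"grip px",st[i],ce[i]);m=l==i;print("  ",rect(m),np.median(Z[m]))
    q=np.argwhere(m)[:,::-1].astype(np.float32);b=cv2.boxPoints(cv2.minAreaRect(q));print("   corners z.023",v.plane(b,.023)[:,:2].round(4).tolist())
    for nm,c0 in(("tim",(.43,.205)),("salt",(.413,.332)),("glass",(.43,.1))):
        m=(np.hypot(X-c0[0],Y-c0[1])<.05)&(Z>.03);print(n,nm,rect(m),Z[m].max().round(3))
print("rim",T.plane(cr(621,491,4,140,150),.095),"foot",T.plane(cr(631,496,4,140,150),.003),"hole",T.plane(cr(495,146,4,140,150),.044))
k=5;cv2.imwrite("pics/c_s.png",cv2.resize(S.f[185:295,235:355],None,fx=k,fy=k,interpolation=cv2.INTER_CUBIC))
E
```

```text
T sheet (2222, array([621.9, 215.9]), array([105.8, 200.6]), 26.12) z 0.0440496744280201
T jar top (448, array([600.4, 258.2]), array([56.2, 53.6]), 45.58) 0.07871001889610163
T in hole 595 (595, array([640.2, 160.5]), array([89.4, 97.3]), 0.22)
T pan (6466, array([ 553.5, -201.8]), array([328.7, 194.4]), 85.36)
T lid (4600, array([ 554.6, -203.6]), array([326.3, 193.6]), 84.14) 0.07119211767870415
T handle (116, array([ 545.5, -284.8]), array([ 7.7, 86.1]), 85.75)
T grip px [360 213  44  12 282] [383.53546099 218.57801418]
   (282, array([ 568.2, -121.8]), array([109.3,  17.8]), 83.2) 0.02213479692693887
   corners z.023 [[0.565, -0.0665], [0.5828, -0.0688], [0.5698, -0.1768], [0.552, -0.1742]]
T tim (465, array([426.5, 209.5]), array([57., 58.]), 16.17) 0.062
T salt (306, array([415.4, 335.3]), array([35.8, 42.4]), 62.96) 0.092
T glass (308, array([428. ,  90.6]), array([64.5, 64.3]), 0.48) 0.099
S sheet (1085, array([617.5, 215. ]), array([109.1, 202.7]), 26.15) z 0.041718930732333015
S jar top (216, array([595.9, 256.9]), array([56.6, 54.1]), 60.86) 0.07596826426452274
S in hole 
[... 155 characters left out ...]
, -207.3]), array([317.1, 194.5]), 85.29) 0.07017613693377833
S handle (128, array([ 541.6, -285.2]), array([ 6.9, 85.6]), 85.18)
S grip px [367 273  31  23 277] [381.99638989 283.83032491]
   (277, array([ 565.1, -113.6]), array([91.2, 20.4]), 84.08) 0.01911507607455698
   corners z.023 [[0.5498, -0.0743], [0.5779, -0.0678], [0.5665, -0.1579], [0.5399, -0.1627]]
S tim (321, array([418.9, 205.3]), array([47.3, 56. ]), 50.68) 0.059
S salt (311, array([408.3, 332.8]), array([36. , 39.9]), 45.71) 0.088
S glass (858, array([425.1,  90.3]), array([71.2, 63.4]), 48.86) 0.096
rim [[0.42688216 0.09076507 0.095     ]] foot [[0.42958258 0.08817957 0.003     ]] hole [[0.64203358 0.17277798 0.044     ]]
```

View pics/c_s.png

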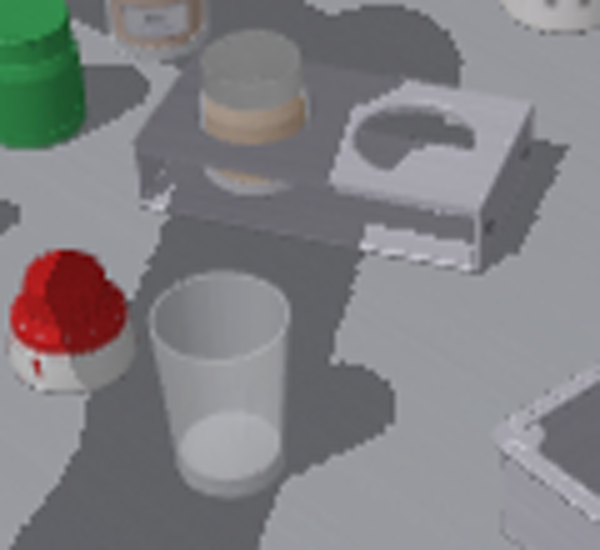

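The scene crop shows the glass rim at crop (220,316), the timer to its left, and the free hole at crop (415,137). Both views agree on the glass-to-hole offset, about (0.214, 0.083). I'll measure the scene ellipses and write a row helper.

```bash
cat > go.py <<'E'
# usage: go(pos, R_target, N) -> constant row in move units
import numpy as np
from scipy.spatial.transform import Rotation as Ro
from station import r
def down(a,tilt=0,spin=None):
    a=np.radians(a);y=np.array([np.cos(a),np.sin(a),0]);z=np.array([0,0,-1.]);R=np.c_[np.cross(y,z),y,z]
    return R@Ro.from_euler("y",tilt,degrees=True).as_matrix()
def row(p0,R0,p,R,N):
    w=Ro.from_matrix(R0.T@R).as_rotvec()/N;A=Ro.from_rotvec(w).as_matrix()
    M=np.zeros((3,3));B=np.eye(3)
    for _ in range(N):M+=B;B=B@A
    d=np.linalg.solve(M,R0.T@(np.asarray(p)-p0))
    return np.round(np.r_[d/.04,np.degrees(w)/4],3)
def st():
    s=r.state();return np.array(s["ee_pos"]),np.array(s["tool_rot"]),s
def go(p,R,N):
    p0,R0,s=st();print(N,row(p0,R0,p,R,N).tolist())
E
python3 - <<'E'
from h import *;from go import *
S=V("pics/scene0.npz")
cr=lambda x,y,k,x0,y0:np.array([(x+.5)/k-.5+x0,(y+.5)/k-.5+y0])
print(S.plane(cr(220,316,5,235,185),.095),S.plane(cr(415,137,5,235,185),.044))
go([.4265,.09,.2],down(26.1),20)
E
```

```text
[[0.42371886 0.08819128 0.095     ]] [[0.63812146 0.17198121 0.044     ]]
20 [-0.653, -0.422, 0.023, -0.001, 0.0, 0.532]
```

>>> carry_out(
  plan=[
    [[-0.653,-0.422,0.02,0,0,0.532,-1],[-0.653,-0.422,0.02,0,0,0.532,-1],[-0.653,-0.422,0.02,0,0,0.532,-1],[-0.653,-0.422,0.02,0,0,0.532,-1],[-0.653,-0.422,0.02,0,0,0.532,-1],[-0.653,-0.422,0.02,0,0,0.532,-1],[-0.653,-0.422,0.02,0,0,0.532,-1],[-0.653,-0.422,0.02,0,0,0.532,-1],[-0.653,-0.422,0.02,0,0,0.532,-1],[-0.653,-0.422,0.02,0,0,0.532,-1]],
  ],
  newtons=10,
)

```text
time_s: 0.93
ee_pos: [0.4005, 0.3965, 0.2104]
tool_rot: [[-0.735, 0.678, -0.0], [0.678, 0.735, -0.0], [-0.0, -0.0, -1.0]]
force: [0.8, 0.3, 0.2]
finger_gap: 0.0932
grasp_force: 0.0
```

>>> carry_out(
  plan=[
    [[-0.653,-0.422,0.02,0,0,0.532,-1],[-0.653,-0.422,0.02,0,0,0.532,-1],[-0.653,-0.422,0.02,0,0,0.532,-1],[-0.653,-0.422,0.02,0,0,0.532,-1],[-0.653,-0.422,0.02,0,0,0.532,-1],[-0.653,-0.422,0.02,0,0,0.532,-1],[-0.653,-0.422,0.02,0,0,0.532,-1],[-0.653,-0.422,0.02,0,0,0.532,-1],[-0.653,-0.422,0.02,0,0,0.532,-1],[-0.653,-0.422,0.02,0,0,0.532,-1]],
  ],
)

```text
time_s: 1.77
ee_pos: [0.4267, 0.0886, 0.2026]
tool_rot: [[-0.439, 0.899, 0.0], [0.899, 0.439, -0.0], [-0.0, 0.0, -1.0]]
force: [0.1, -0.0, -0.5]
finger_gap: 0.0931
grasp_force: 0.0
```

```bash
python3 - <<'E'
from go import *
p,R,s=st();print(p.round(4),R.round(3).tolist(),s["time_s"],s["joint_positions"])
go([.426,.0897,.047],down(26.1),9)
E
```

```text
[0.4267 0.0886 0.2026] [[-0.439, 0.899, 0.0], [0.899, 0.439, -0.0], [-0.0, 0.0, -1.0]] 1.7667 [-29.60212906  16.35147325  13.20879067 129.66321924  -6.50495694
  34.56541362  14.49046241]
9 [0.004, -0.001, 0.432, 0.0, 0.0, -0.002]
```

>>> carry_out(
  plan=[
    [[0.005,0,0.43,0,0,0,-1],[0.005,0,0.43,0,0,0,-1],[0.005,0,0.43,0,0,0,-1],[0.005,0,0.43,0,0,0,-1],[0.005,0,0.43,0,0,0,-1],[0.005,0,0.43,0,0,0,-1],[0.005,0,0.43,0,0,0,-1],[0.005,0,0.43,0,0,0,-1],[0,0,0.43,0,0,0,-1],[0,0,0,0,0,0,-1]],
  ],
)

```text
time_s: 2.6
ee_pos: [0.4254, 0.0913, 0.0456]
tool_rot: [[-0.441, 0.898, -0.003], [0.898, 0.441, -0.001], [0.001, -0.003, -1.0]]
force: [-0.7, -0.0, 0.1]
finger_gap: 0.093
grasp_force: 0.0
```

>>> carry_out(
  plan=[
    [[0,0,0,0,0,0,0],[0,0,0,0,0,0,0.2],[0,0,0,0,0,0,0.4],[0,0,0,0,0,0,0.6],[0,0,0,0,0,0,1],[0,0,0,0,0,0,1],[0,0,0,0,0,0,1],[0,0,0,0,0,0,1],[0,0,0,0,0,0,1],[0,0,0,0,0,0,1]],
  ],
  newtons=12,
)

```text
time_s: 3.43
ee_pos: [0.4269, 0.0917, 0.0485]
tool_rot: [[-0.441, 0.898, 0.002], [0.898, 0.441, 0.001], [-0.0, 0.002, -1.0]]
force: [0.9, 0.3, 8.6]
finger_gap: 0.0654
grasp_force: 12.0
```

>>> carry_out(
  plan=[
    [[0,0,-0.1,0,0,0,1],[0,0,-0.3,0,0,0,1],[0,0,-0.4,0,0,0,1],[0,0,-0.4,0,0,0,1],[0,0,-0.4,0,0,0,1],[0,0,-0.4,0,0,0,1],[0,0,-0.4,0,0,0,1],[0,0,-0.2,0,0,0,1],[0,0,0,0,0,0,1],[0,0,0,0,0,0,1]],
  ],
)

```text
time_s: 4.27
ee_pos: [0.4262, 0.0917, 0.1519]
tool_rot: [[-0.441, 0.898, 0.001], [0.898, 0.441, 0.0], [-0.0, 0.001, -1.0]]
force: [-0.0, -0.1, -2.6]
finger_gap: 0.0652
grasp_force: 12.0
```

```bash
python3 - <<'E'
from go import *
p,R,s=st();print(p.round(4),R.round(3).tolist(),s["grasp_force"],s["finger_gap"],np.round(s["force"],1))
go([.6405,.1743,.145],down(26.1),9)
E
```

```text
[0.4262 0.0917 0.1519] [[-0.441, 0.898, 0.001], [0.898, 0.441, 0.0], [-0.0, 0.001, -1.0]] 11.999816733878106 0.06522858824533125 [-0.  -0.1 -2.6]
9 [-0.056, 0.636, 0.019, 0.001, 0.0, 0.002]
```

>>> carry_out(
  plan=[
    [[-0.05,0.6,0.02,0,0,0,1],[-0.06,0.6,0.02,0,0,0,1],[-0.06,0.7,0.02,0,0,0,1],[-0.06,0.7,0.02,0,0,0,1],[-0.06,0.7,0.02,0,0,0,1],[-0.06,0.7,0.02,0,0,0,1],[-0.06,0.7,0.02,0,0,0,1],[-0.05,0.62,0.02,0,0,0,1],[-0.04,0.4,0.02,0,0,0,1],[0,0,0,0,0,0,1]],
  ],
)

```text
time_s: 5.1
ee_pos: [0.6427, 0.1757, 0.1422]
tool_rot: [[-0.441, 0.897, -0.0], [0.897, 0.441, -0.0], [-0.0, -0.0, -1.0]]
force: [-0.6, 0.4, -2.1]
finger_gap: 0.0651
grasp_force: 12.0
```

```bash
python3 - <<'E'
from h import *;from go import *;from station import snapshot
p,R,s=st();print(p.round(4),s["grasp_force"])
fr=[]
for n in("scene","top"):
    d=snapshot(n);np.savez(f"pics/{n}1.npz",**d);v=V(d)
    if n=="scene":c=cv2.resize(v.f[140:260,260:380],None,fx=5,fy=5,interpolation=cv2.INTER_CUBIC)
    else:c=cv2.resize(v.f[130:250,205:325],None,fx=5,fy=5,interpolation=cv2.INTER_CUBIC)
    fr.append(c)
cv2.imwrite("pics/c1.png",cv2.resize(np.hstack(fr),(800,400),interpolation=cv2.INTER_AREA))
E
```

```text
[0.6427 0.1757 0.1422] 12.000041996652726
```

View pics/c1.png

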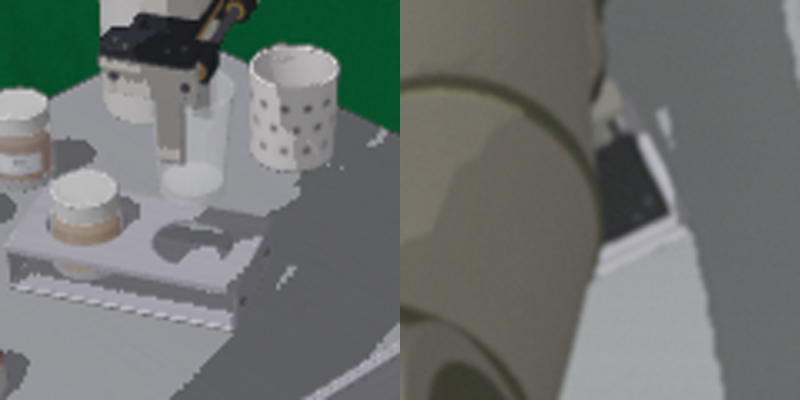

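The scene half shows the glass held upright with its foot at view (193,183), above the hole at (192,240). The top half is hidden by the arm.

```bash
python3 - <<'E'
from h import *;from go import *
S=V("pics/scene1.npz");k=10/3
cr=lambda x,y:np.array([(x+.5)/k-.5+260,(y+.5)/k-.5+140])
print("foot",S.plane(cr(193,183),.098),"hole",S.plane(cr(193,240),.044))
print("pred hole px",(S.proj([[.638,.172,.044],[.6403,.1728,.044]])-[260,140])*k,"pred foot if tcp centre (true frame)",(S.proj([[.6425,.1735,.098],[.6403,.1745,.098]])-[260,140])*k)
C=S.cloud();m=np.zeros((480,640),bool);m[140+50:140+64,260+44:260+72]=1
Z=C[...,2];m&=(Z>.09)&(Z<.12)&(np.hypot(C[...,0]-.64,C[...,1]-.173)<.045);q=C[m];print(len(q),q.mean(0),q.min(0),q.max(0))
go([.6405,.1743,.06],down(26.1),8);go([.6405,.1743,.053],down(26.1),10)
E
```

```text
foot [[0.64186456 0.17503538 0.098     ]] hole [[0.63919358 0.17322711 0.044     ]]
pred hole px [[191.88020582 240.05345129]
 [193.14492971 238.47341429]] pred foot if tcp centre (true frame) [[193.75221397 182.25084607]
 [190.9424429  182.88012787]]
167 [0.62520934 0.15945951 0.1065853 ] [0.61062362 0.14506407 0.09063946] [0.65460205 0.19233581 0.11998394]
8 [-0.001, 0.003, 0.258, -0.006, -0.001, 0.001]
10 [-0.001, 0.003, 0.224, -0.005, -0.0, 0.001]
```

>>> carry_out(
  plan=[
    [[0,0,0.25,0,0,0,1],[0,0,0.25,0,0,0,1],[0,0,0.25,0,0,0,1],[0,0,0.25,0,0,0,1],[0,0,0.25,0,0,0,1],[0,0,0.25,0,0,0,1],[0,0,0.25,0,0,0,1],[0,0,0.2,0,0,0,1],[0,0,0.1,0,0,0,1],[0,0,0,0,0,0,1]],
  ],
)

```text
time_s: 6.03
ee_pos: [0.6399, 0.1741, 0.0614]
tool_rot: [[-0.441, 0.898, -0.001], [0.898, 0.441, -0.001], [0.0, -0.002, -1.0]]
force: [-1.4, -0.4, -1.9]
finger_gap: 0.0648
grasp_force: 12.0
```

```bash
python3 - <<'E'
from go import *
p,R,s=st();print(p.round(4),R.round(3).tolist(),s["finger_gap"],np.round(s["force"],1))
go([.6405,.1743,.053],down(26.1),1)
E
```

```text
[0.6399 0.1741 0.0614] [[-0.441, 0.898, -0.001], [0.898, 0.441, -0.001], [0.0, -0.002, -1.0]] 0.06479072190229561 [-1.4 -0.4 -1.9]
1 [-0.003, 0.015, 0.21, -0.023, -0.002, 0.009]
```

>>> carry_out(
  plan=[
    [[0,0,0.04,0,0,0,1],[0,0,0.04,0,0,0,1],[0,0,0.04,0,0,0,1],[0,0,0.03,0,0,0,1],[0,0,0.03,0,0,0,1],[0,0,0.02,0,0,0,1],[0,0,0.02,0,0,0,1],[0,0,0,0,0,0,1],[0,0,0,0,0,0,1],[0,0,0,0,0,0,1]],
  ],
)

```text
time_s: 6.87
ee_pos: [0.6405, 0.1743, 0.0539]
tool_rot: [[-0.441, 0.898, 0.0], [0.898, 0.441, -0.0], [-0.0, 0.0, -1.0]]
force: [0.7, -0.2, -2.1]
finger_gap: 0.0653
grasp_force: 12.0
```

>>> carry_out(
  plan=[
    [[0,0,0.02,0,0,0,1],[0,0,0.02,0,0,0,1],[0,0,0.02,0,0,0,1],[0,0,0,0,0,0,1],[0,0,0,0,0,0,1],[0,0,0,0,0,0,1],[0,0,0,0,0,0,1],[0,0,0,0,0,0,1],[0,0,0,0,0,0,1],[0,0,0,0,0,0,1]],
  ],
)

```text
time_s: 7.7
ee_pos: [0.6408, 0.1746, 0.0525]
tool_rot: [[-0.441, 0.898, 0.001], [0.898, 0.441, 0.001], [0.0, 0.001, -1.0]]
force: [-1.9, 0.2, 8.6]
finger_gap: 0.065
grasp_force: 12.0
```

The upward force means the foot is on the base plate. Releasing slowly.

>>> carry_out(
  plan=[
    [[0,0,-0.02,0,0,0,0.2],[0,0,0,0,0,0,0],[0,0,0,0,0,0,-0.3],[0,0,0,0,0,0,-0.6],[0,0,0,0,0,0,-0.8],[0,0,0,0,0,0,-1],[0,0,0,0,0,0,-1],[0,0,0,0,0,0,-1],[0,0,0,0,0,0,-1],[0,0,0,0,0,0,-1]],
  ],
)

```text
time_s: 8.53
ee_pos: [0.6404, 0.1744, 0.0522]
tool_rot: [[-0.441, 0.898, -0.0], [0.898, 0.441, -0.0], [-0.0, -0.0, -1.0]]
force: [0.2, 0.1, 0.5]
finger_gap: 0.0928
grasp_force: 0.0
```

>>> carry_out(
  plan=[
    [[0,0,-0.2,0,0,0,-1],[0,0,-0.3,0,0,0,-1],[0,0,-0.5,0,0,0,-1],[0,0,-0.6,0,0,0,-1],[0,0,-0.6,0,0,0,-1],[0,0,-0.6,0,0,0,-1],[0,0,-0.6,0,0,0,-1],[0,0,-0.6,0,0,0,-1],[0,0,-0.3,0,0,0,-1],[0,0,0,0,0,0,-1]],
  ],
)

```text
time_s: 9.37
ee_pos: [0.6419, 0.1746, 0.2281]
tool_rot: [[-0.44, 0.898, 0.005], [0.898, 0.44, 0.002], [-0.001, 0.006, -1.0]]
force: [0.8, 0.7, -0.9]
finger_gap: 0.0928
grasp_force: 0.0
```

```bash
python3 - <<'E'
from h import *;from go import *;from station import snapshot
T0,S0=V("pics/top0.npz"),V("pics/scene0.npz")
for v in(T0,S0):
    C=v.cloud();X,Y,Z=np.moveaxis(C,2,0)
    m=(Z>.016)&(Z<.03)&(v.f.max(2)<90)&(X>.5)&(X<.62)&(Y>-.2)&(Y<-.05);p=C[m];print("grip top",len(p),np.median(p[:,2]),cv2.minAreaRect((p[:,:2]*1000).astype(np.float32)))
    m=(Z>.08)&(X>.62)&(X<.9)&(Y>-.25)&(Y<.02);print("box min x",np.percentile(X[m],1))
s=snapshot("scene");S=V(s);cv2.imwrite("pics/scene2.png",S.f)
t=snapshot("top");T=V(t)
for v in(S,T):
    C=v.cloud();X,Y,Z=np.moveaxis(C,2,0);m=(Z>.085)&(Z<.106)&(np.hypot(X-.6405,Y-.173)<.05);p=C[m];print("glass rim",len(p),cv2.minAreaRect((p[:,:2]*1000).astype(np.float32)) if len(p)>4 else 0,p[:,2].max() if len(p) else 0)
go([.5655,-.124,.15],down(-6.8),10)
cv2.imwrite("pics/c2.png",np.hstack([cv2.resize(S.f[150:260,260:370],(400,400),interpolation=cv2.INTER_CUBIC),cv2.resize(T.f[130:240,205:315],(400,400),interpolation=cv2.INTER_CUBIC)]))
E
```

```text
grip top 282 0.022146509233979428 ((568.1832275390625, -121.82008361816406), (109.30415344238281, 17.791397094726562), 83.19599914550781)
box min x 0.7292612175780463
grip top 203 0.020282871040720907 ((565.3336791992188, -114.42266082763672), (89.58965301513672, 20.12892723083496), 83.12435913085938)
box min x 0.72350542696728
glass rim 201 ((637.1337280273438, 172.53897094726562), (70.54657745361328, 64.2413101196289), 43.597938537597656) 0.0987738254667756
glass rim 15 ((616.9017333984375, 151.29977416992188), (2.8195700645446777, 18.143081665039062), 38.05982208251953) 0.10164842110849448
10 [-0.704, -0.334, 0.186, 0.001, -0.0, 0.824]
```

View pics/c2.png

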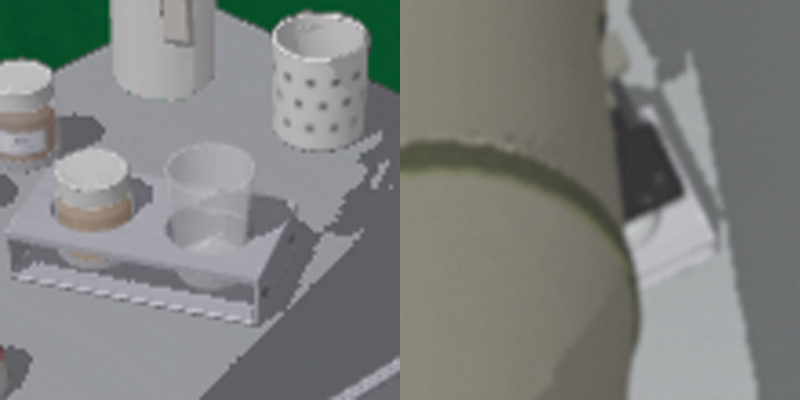

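The scene half shows the glass upright in the free hole, with its rim at view (210,165) and z at about 0.099, so the placing is good. Now the spoon.

>>> carry_out(
  plan=[
    [[-0.704,-0.334,0.186,0,0,0.824,-0.6],[-0.704,-0.334,0.186,0,0,0.824,-0.2],[-0.704,-0.334,0.186,0,0,0.824,-0.2],[-0.704,-0.334,0.186,0,0,0.824,-0.2],[-0.704,-0.334,0.186,0,0,0.824,-0.2],[-0.704,-0.334,0.186,0,0,0.824,-0.2],[-0.704,-0.334,0.186,0,0,0.824,-0.2],[-0.704,-0.334,0.186,0,0,0.824,-0.2],[-0.704,-0.334,0.186,0,0,0.824,-0.2],[-0.704,-0.334,0.186,0,0,0.824,-0.2]],
  ],
)

```text
time_s: 10.3
ee_pos: [0.5641, -0.1252, 0.1479]
tool_rot: [[0.122, 0.993, -0.003], [0.993, -0.122, -0.0], [-0.001, -0.003, -1.0]]
force: [0.4, 0.2, -0.8]
finger_gap: 0.0556
grasp_force: 0.0
```

>>> carry_out(
  plan=[
    [[0,0,0,0,0,0,-0.2],[0,0,0,0,0,0,-0.2],[0,0,0,0,0,0,-0.2],[0,0,0,0,0,0,-0.2],[0,0,0,0,0,0,-0.2],[0,0,0,0,0,0,-0.2],[0,0,0,0,0,0,-0.2],[0,0,0,0,0,0,-0.2],[0,0,0,0,0,0,-0.2],[0,0,0,0,0,0,-0.2]],
  ],
)

```text
time_s: 11.13
ee_pos: [0.5658, -0.1238, 0.1499]
tool_rot: [[0.119, 0.993, 0.0], [0.993, -0.119, -0.0], [0.0, 0.0, -1.0]]
force: [0.8, -0.7, -0.6]
finger_gap: 0.0559
grasp_force: 0.0
```

```bash
python3 - <<'E'
from h import *;from go import *;from station import snapshot
p,R,s=st();print(p.round(4),R.round(3).tolist(),s["finger_gap"],np.round(s["joint_positions"],1))
go([.566,-.125,.03],down(-6.8),8)
S=V(snapshot("scene"));T=V(snapshot("top"))
for v,n in((T,"T"),(S,"S")):
    C=v.cloud();X,Y,Z=np.moveaxis(C,2,0)
    m=(Z>.055)&(Z<.078)&(X>.4)&(X<.68)&(Y>-.4)&(Y<0);print(n,"pan",m.sum(),cv2.minAreaRect((C[m][:,:2]*1000).astype(np.float32)))
    # finger centre: cloud between z .152 and .2 near the tool
    m=(Z>.15)&(Z<.19)&(np.hypot(X-.566,Y+.125)<.08);q=C[m];print(n,"fingers",len(q),q.min(0),q.max(0))
cv2.imwrite("pics/c3.png",np.hstack([cv2.resize(S.f[180:340,300:460],(400,400)),cv2.resize(T.f[130:290,320:480],(400,400))]))
E
```

```text
[ 0.5658 -0.1238  0.1499] [[0.119, 0.993, 0.0], [0.993, -0.119, -0.0], [0.0, 0.0, -1.0]] 0.05592817680720157 [ -7.   30.6  20.  115.6 -17.   36.5  17.5]
8 [-0.004, 0.001, 0.375, 0.0, -0.0, -0.0]
T pan 1729 ((553.10546875, -202.36668395996094), (329.1812744140625, 181.5390625), 85.34239196777344)Traceback (most recent call last):
  File "<stdin>", line 9, in <module>
    return umr_minimum(a, axis, None, out, keepdims, initial, where)
ValueError: zero-size array to reduction operation minimum which has no identity
```

>>> carry_out(
  plan=[
    [[-0.005,0,0.37,0,0,0,-0.2],[-0.005,0,0.37,0,0,0,-0.2],[-0.005,0,0.37,0,0,0,-0.2],[-0.005,0,0.37,0,0,0,-0.2],[-0.005,0,0.37,0,0,0,-0.2],[-0.005,0,0.37,0,0,0,-0.2],[0,0,0.37,0,0,0,-0.2],[0,0,0.37,0,0,0,-0.2],[0,0,0,0,0,0,-0.2],[0,0,0,0,0,0,-0.2]],
  ],
)

```text
time_s: 12.07
ee_pos: [0.5651, -0.1252, 0.031]
tool_rot: [[0.119, 0.993, -0.001], [0.993, -0.119, 0.0], [0.0, -0.001, -1.0]]
force: [-0.2, 0.8, 0.2]
finger_gap: 0.0558
grasp_force: 0.0
```

>>> carry_out(
  plan=[
    [[0,0,0.1,0,0,0,-0.2],[0,0,0.1,0,0,0,-0.2],[0,0,0.1,0,0,0,-0.2],[0,0,0.1,0,0,0,-0.2],[0,0,0.08,0,0,0,-0.2],[0,0,0.06,0,0,0,-0.2],[0,0,0,0,0,0,-0.2],[0,0,0,0,0,0,-0.2],[0,0,0,0,0,0,-0.2],[0,0,0,0,0,0,-0.2]],
  ],
)

```text
time_s: 12.9
ee_pos: [0.5656, -0.1251, 0.01]
tool_rot: [[0.119, 0.993, 0.0], [0.993, -0.119, -0.0], [-0.0, 0.0, -1.0]]
force: [-0.3, 0.1, 0.3]
finger_gap: 0.0562
grasp_force: 0.0
```

>>> carry_out(
  plan=[
    [[0,0,0.04,0,0,0,-0.2],[0,0,0,0,0,0,0],[0,0,0,0,0,0,0.2],[0,0,0,0,0,0,0.4],[0,0,0,0,0,0,0.5],[0,0,0,0,0,0,0.6],[0,0,0,0,0,0,1],[0,0,0,0,0,0,1],[0,0,0,0,0,0,1],[0,0,0,0,0,0,1]],
  ],
  newtons=40,
)

```text
time_s: 13.73
ee_pos: [0.5656, -0.1251, 0.0083]
tool_rot: [[0.119, 0.993, 0.0], [0.993, -0.119, -0.0], [-0.0, 0.0, -1.0]]
force: [0.7, 0.1, 1.2]
finger_gap: 0.0199
grasp_force: 40.0
```

```bash
cat > wp.py <<'E'
from go import *
A=-6.8
P0=np.array([.5656,-.1251,.0083]);OFF=np.array([.175,0,.0043])
# tool frame: x=spoon x, z = -spoon z
def pose(du,h,th):
    R=down(A,th);R0=down(A);sx=R0[:,0]
    O0=P0-R0@(OFF*[1,1,-1]);O=O0+sx*du/1000;O[2]=h/1000
    return O+R@(OFF*[1,1,-1]),R
def seq(ws,N):
    p,R,s=st();print("at",p.round(4),"F",np.round(s["force"],1),"grip",round(s["grasp_force"],1),"gap",round(s["finger_gap"],4))
    for w,n in zip(ws,N):
        q,Q=pose(*w);x=np.round(row(p,R,q,Q,n),2);print(n,x.tolist(),"->",q.round(4));p,R=q,Q
E
python3 -c "
from wp import *
seq([(6,9,8),(12,12,17)],[5,5])"
```

```text
at [ 0.5656 -0.1251  0.0083] F [0.7 0.1 1.2] grip 40.0 gap 0.0199
5 [0.03, -0.0, -0.15, 0.0, 0.4, -0.0] -> [ 0.566  -0.1214  0.0376]
5 [0.03, -0.0, -0.15, 0.0, 0.45, -0.0] -> [ 0.566  -0.122   0.0673]
```

>>> carry_out(
  plan=[
    [[0.03,0,-0.15,0,0.4,0,1],[0.03,0,-0.15,0,0.4,0,1],[0.03,0,-0.15,0,0.4,0,1],[0.03,0,-0.15,0,0.4,0,1],[0.03,0,-0.15,0,0.4,0,1],[0.03,0,-0.15,0,0.45,0,1],[0.03,0,-0.15,0,0.45,0,1],[0.03,0,-0.15,0,0.45,0,1],[0.03,0,-0.15,0,0.45,0,1],[0.03,0,-0.15,0,0.45,0,1]],
  ],
)

```text
time_s: 14.57
ee_pos: [0.5658, -0.121, 0.0693]
tool_rot: [[0.114, 0.993, 0.035], [0.949, -0.119, 0.292], [0.294, -0.0, -0.956]]
force: [-0.1, 0.8, -0.9]
finger_gap: 0.0196
grasp_force: 40.0
```

```bash
python3 -c "
from wp import *
seq([(37,13,20),(67,16,25)],[5,5])
from h import *;from station import snapshot
S=V(snapshot('scene'));cv2.imwrite('pics/c4.png',cv2.resize(S.f[180:340,300:500],(800,640))[:600])
print(pose(12,12,17)[1].round(3).tolist(),st()[1].round(3).tolist())"
```

```text
at [ 0.5658 -0.121   0.0693] F [-0.1  0.8 -0.9] grip 40.0 gap 0.0196
5 [0.11, 0.0, -0.0, -0.0, 0.15, -0.0] -> [ 0.5686 -0.1003  0.0769]
5 [0.14, -0.0, -0.03, 0.0, 0.25, 0.0] -> [ 0.5714 -0.0767  0.0939]
[[0.113, 0.993, 0.035], [0.95, -0.118, 0.29], [0.292, 0.0, -0.956]] [[0.116, 0.993, 0.036], [0.949, -0.121, 0.292], [0.294, 0.001, -0.956]]
```

View pics/c4.png

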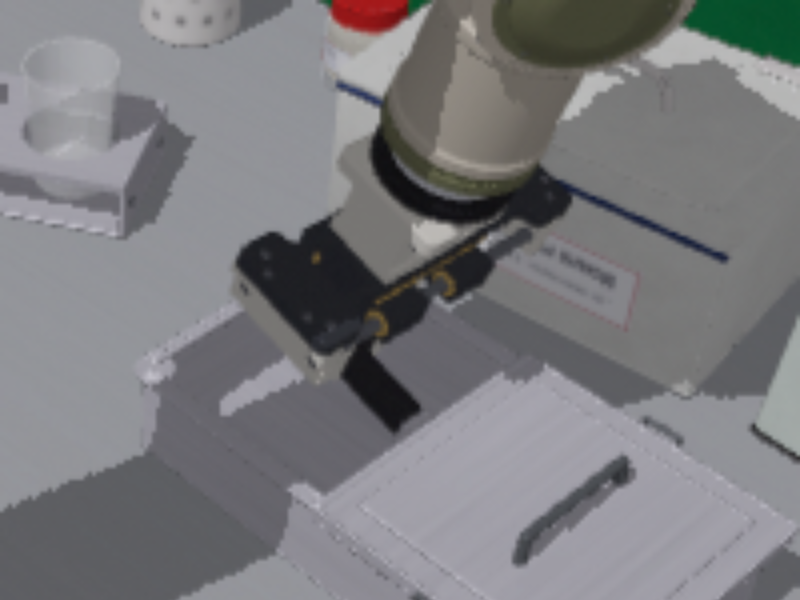

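The spoon tilts with the gripper: grip at view (380,395), grip end up, with no contact force. Sliding it out.

>>> carry_out(
  plan=[
    [[0.11,0,0,0,0.15,0,1],[0.11,0,0,0,0.15,0,1],[0.11,0,0,0,0.15,0,1],[0.11,0,0,0,0.15,0,1],[0.11,0,0,0,0.15,0,1],[0.14,0,-0.03,0,0.25,0,1],[0.14,0,-0.03,0,0.25,0,1],[0.14,0,-0.03,0,0.25,0,1],[0.14,0,-0.03,0,0.25,0,1],[0.14,0,-0.03,0,0.25,0,1]],
  ],
)

```text
time_s: 15.45
ee_pos: [0.5714, -0.0763, 0.0924]
tool_rot: [[0.108, 0.993, 0.051], [0.899, -0.119, 0.421], [0.424, 0.0, -0.906]]
force: [-0.4, 0.4, -1.3]
finger_gap: 0.0195
grasp_force: 40.0
```

```bash
python3 -c "
from wp import *
seq([(97,16,25),(127,28,28)],[5,5])"
```

```text
at [ 0.5714 -0.0763  0.0924] F [-0.4  0.4 -1.3] grip 40.0 gap 0.0195
5 [0.14, -0.0, 0.06, 0.0, -0.0, -0.0] -> [ 0.5749 -0.0469  0.0939]
5 [0.16, 0.0, -0.03, 0.0, 0.15, 0.0] -> [ 0.578  -0.0213  0.114 ]
```

>>> carry_out(
  plan=[
    [[0.14,0,0.06,0,0,0,1],[0.14,0,0.06,0,0,0,1],[0.14,0,0.06,0,0,0,1],[0.14,0,0.06,0,0,0,1],[0.14,0,0.06,0,0,0,1],[0.16,0,-0.03,0,0.15,0,1],[0.16,0,-0.03,0,0.15,0,1],[0.16,0,-0.03,0,0.15,0,1],[0.16,0,-0.03,0,0.15,0,1],[0.16,0,-0.03,0,0.15,0,1]],
  ],
)

```text
time_s: 16.28
ee_pos: [0.5782, -0.0203, 0.113]
tool_rot: [[0.105, 0.993, 0.056], [0.876, -0.119, 0.467], [0.47, 0.0, -0.882]]
force: [-0.7, -0.3, -1.3]
finger_gap: 0.0196
grasp_force: 40.0
```

```bash
python3 -c "
from wp import *
seq([(165,42,28),(165,110,28)],[5,5])"
```

```text
at [ 0.5782 -0.0203  0.113 ] F [-0.7 -0.3 -1.3] grip 40.0 gap 0.0196
5 [0.2, -0.0, 0.02, 0.0, -0.0, -0.0] -> [0.5825 0.0164 0.128 ]
5 [0.16, 0.0, -0.3, 0.0, 0.0, 0.0] -> [0.5825 0.0164 0.196 ]
```

>>> carry_out(
  plan=[
    [[0.2,0,0.02,0,0,0,1],[0.2,0,0.02,0,0,0,1],[0.2,0,0.02,0,0,0,1],[0.2,0,0.02,0,0,0,1],[0.2,0,0.02,0,0,0,1],[0.16,0,-0.3,0,0,0,1],[0.16,0,-0.3,0,0,0,1],[0.16,0,-0.3,0,0,0,1],[0.16,0,-0.3,0,0,0,1],[0.16,0,-0.3,0,0,0,1]],
  ],
)

```text
time_s: 17.12
ee_pos: [0.5824, 0.0173, 0.1965]
tool_rot: [[0.104, 0.993, 0.055], [0.877, -0.118, 0.466], [0.469, -0.0, -0.883]]
force: [0.0, -0.1, -1.3]
finger_gap: 0.0192
grasp_force: 40.0
```

```bash
python3 -c "
from wp import *
seq([(165,210,0),],[10])
p,R=pose(165,210,0);print(row(p,R,np.array([.6395,.173,0])+R@(OFF*[1,1,0])+[0,0,.21],R,10))"
```

```text
at [0.5824 0.0173 0.1965] F [ 0.  -0.1 -1.3] grip 40.0 gap 0.0192
10 [0.06, 0.0, -0.03, -0.0, -0.7, 0.0] -> [0.5851 0.0387 0.2143]
[0.787 0.095 0.011 0.    0.    0.   ]
```

>>> carry_out(
  plan=[
    [[0.06,0,-0.03,0,-0.7,0,1],[0.06,0,-0.03,0,-0.7,0,1],[0.06,0,-0.03,0,-0.7,0,1],[0.06,0,-0.03,0,-0.7,0,1],[0.06,0,-0.03,0,-0.7,0,1],[0.06,0,-0.03,0,-0.7,0,1],[0.06,0,-0.03,0,-0.7,0,1],[0.06,0,-0.03,0,-0.7,0,1],[0.06,0,-0.03,0,-0.7,0,1],[0.06,0,-0.03,0,-0.7,0,1]],
  ],
)

```text
time_s: 17.95
ee_pos: [0.5847, 0.0371, 0.214]
tool_rot: [[0.118, 0.993, 0.001], [0.993, -0.118, -0.002], [-0.002, 0.001, -1.0]]
force: [0.8, -0.2, -1.0]
finger_gap: 0.02
grasp_force: 40.0
```

>>> carry_out(
  plan=[
    [[0.5,0.06,0,0,0,0,1],[0.6,0.08,0,0,0,0,1],[0.8,0.1,0,0,0,0,1],[0.9,0.11,0.01,0,0,0,1],[0.9,0.11,0.01,0,0,0,1],[0.9,0.11,0.01,0,0,0,1],[0.9,0.11,0.01,0,0,0,1],[0.9,0.11,0,0,0,0,1],[0.8,0.1,0,0,0,0,1],[0.6,0.06,0,0,0,0,1]],
  ],
)

```text
time_s: 18.78
ee_pos: [0.6587, 0.3462, 0.2116]
tool_rot: [[0.116, 0.993, -0.0], [0.993, -0.116, 0.002], [0.001, -0.001, -1.0]]
force: [0.7, -0.4, -1.5]
finger_gap: 0.0196
grasp_force: 40.0
```

```bash
python3 - <<'E'
from h import *;from wp import *;from station import snapshot
p,R,s=st();print(p.round(4),R.round(3).tolist(),s["finger_gap"],s["time_s"])
S=V(snapshot("scene"));T=V(snapshot("top"))
p,R,s=st();print(p.round(4))
for v,n in((S,"S"),(T,"T")):
    C=v.cloud();X,Y,Z=np.moveaxis(C,2,0)
    m=(Z>.18)&(Z<.26)&(np.hypot(X-.64,Y-.173)<.06);q=C[m];print(n,"bowl",len(q))
    if len(q)>5:print(q.min(0).round(4),q.max(0).round(4),cv2.minAreaRect((q[:,:2]*1000).astype(np.float32)))
    m=(Z>.085)&(Z<.106)&(np.hypot(X-.64,Y-.173)<.05);q=C[m];print(n,"rim",len(q),cv2.minAreaRect((q[:,:2]*1000).astype(np.float32)) if len(q)>5 else 0)
np.savez("pics/s5.npz",frame=S.f,depth=S.D)
cv2.imwrite("pics/c5.png",np.hstack([cv2.resize(S.f[100:260,240:400],(400,400),interpolation=cv2.INTER_CUBIC),cv2.resize(T.f[100:260,180:340],(400,400),interpolation=cv2.INTER_CUBIC)]))
E
```

```text
[0.6587 0.3462 0.2116] [[0.116, 0.993, -0.0], [0.993, -0.116, 0.002], [0.001, -0.001, -1.0]] 0.01962811541050101 18.7833
[0.658  0.3486 0.211 ]
S bowl 343
[0.6058 0.1428 0.2062] [0.6636 0.2323 0.232 ] ((641.8636474609375, 182.56390380859375), (84.18403625488281, 53.71779251098633), 59.0733757019043)
S rim 202 ((636.41455078125, 171.77352905273438), (71.061767578125, 64.134765625), 43.640316009521484)
T bowl 626
[0.6115 0.1491 0.204 ] [0.6663 0.2312 0.2361] ((634.8189697265625, 186.75363159179688), (55.407005310058594, 76.17961883544922), 22.052919387817383)
T rim 120 ((635.88134765625, 168.434326171875), (53.93492889404297, 66.60218048095703), 33.55427551269531)
```

View pics/c5.png

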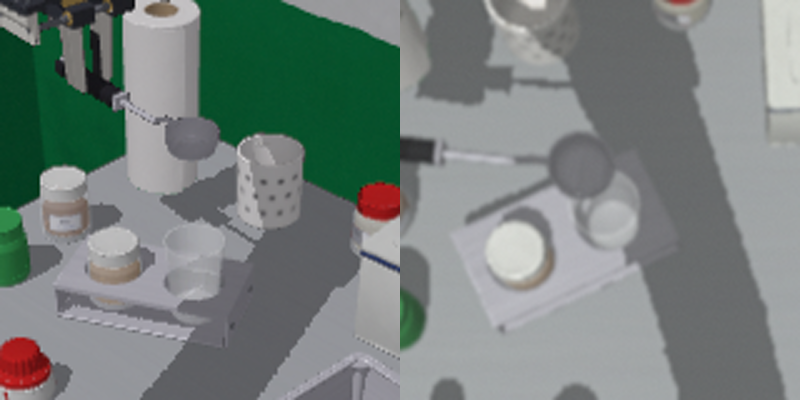

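The bowl is level above the glass: scene view (191,138) over the rim at (194,240), and within about 4 mm horizontally. Lowering it 72 mm.

>>> carry_out(
  plan=[
    [[-0.01,0,0.1,0,0,0,1],[-0.01,0,0.2,0,0,0,1],[-0.01,0,0.25,0,0,0,1],[-0.01,0,0.25,0,0,0,1],[-0.01,0,0.25,0,0,0,1],[-0.01,0,0.25,0,0,0,1],[0,0,0.25,0,0,0,1],[0,0,0.15,0,0,0,1],[0,0,0.1,0,0,0,1],[0,0,0,0,0,0,1]],
  ],
)

```text
time_s: 19.72
ee_pos: [0.659, 0.3388, 0.1387]
tool_rot: [[0.119, 0.993, -0.001], [0.993, -0.119, -0.001], [-0.001, -0.001, -1.0]]
force: [-0.1, -1.2, -0.9]
finger_gap: 0.0191
grasp_force: 40.0
```

>>> carry_out(
  plan=[
    [[0,0,0,0,0,0,1],[0,0,0,0,0,0,1],[0,0,0,0,0,0,1],[0,0,0,0,0,0,1],[0,0,0,0,0,0,1],[0,0,0,0,0,0,1],[0,0,0,0,0,0,1],[0,0,0,0,0,0,1],[0,0,0,0,0,0,1],[0,0,0,0,0,0,1]],
  ],
)

```text
time_s: 20.55
ee_pos: [0.6593, 0.339, 0.1398]
tool_rot: [[0.119, 0.993, -0.0], [0.993, -0.119, -0.0], [-0.0, -0.0, -1.0]]
force: [0.5, -0.2, -0.6]
finger_gap: 0.0198
grasp_force: 40.0
```

```bash
python3 - <<'E'
from h import *;from wp import *;from station import snapshot
S=V(snapshot("scene"));T=V(snapshot("top"))
p,R,s=st();print(p.round(4),s["force"],s["time_s"])
for v,n in((S,"S"),(T,"T")):
    C=v.cloud();X,Y,Z=np.moveaxis(C,2,0)
    m=(Z>.118)&(Z<.18)&(np.hypot(X-.64,Y-.173)<.045);q=C[m];print(n,"bowl",len(q),q.min(0).round(4),q.max(0).round(4))
    m=(Z>.085)&(Z<.106)&(np.hypot(X-.64,Y-.173)<.05);q=C[m];print(n,"rim",len(q),cv2.minAreaRect((q[:,:2]*1000).astype(np.float32)) if len(q)>5 else 0)
    m=(Z>.055)&(Z<.078)&(X>.4)&(X<.68)&(Y>-.4)&(Y<0);print(n,"pan",m.sum(),cv2.minAreaRect((C[m][:,:2]*1000).astype(np.float32)))
cv2.imwrite("pics/c6.png",np.hstack([cv2.resize(S.f[100:260,240:400],(400,400),interpolation=cv2.INTER_CUBIC),cv2.resize(T.f[100:260,180:340],(400,400),interpolation=cv2.INTER_CUBIC)]))
E
```

```text
[0.6593 0.339  0.1398] [-0.02121614  0.19690087 -1.41145958] 20.65
S bowl 332 [0.606  0.1356 0.1332] [0.6639 0.2162 0.1608]
S rim 203 ((638.2470703125, 170.96673583984375), (68.28469848632812, 65.51976013183594), 19.364225387573242)
S pan 6586 ((549.6044921875, -201.27716064453125), (331.29876708984375, 195.78610229492188), 86.02011108398438)
T bowl 537 [0.6106 0.1367 0.1337] [0.6651 0.2176 0.165 ]
T rim 93 ((629.49560546875, 172.91580200195312), (65.9495849609375, 42.04227066040039), 86.57852172851562)
T pan 6471 ((553.0708618164062, -202.1049041748047), (329.08990478515625, 194.29330444335938), 85.38512420654297)
```

View pics/c6.png

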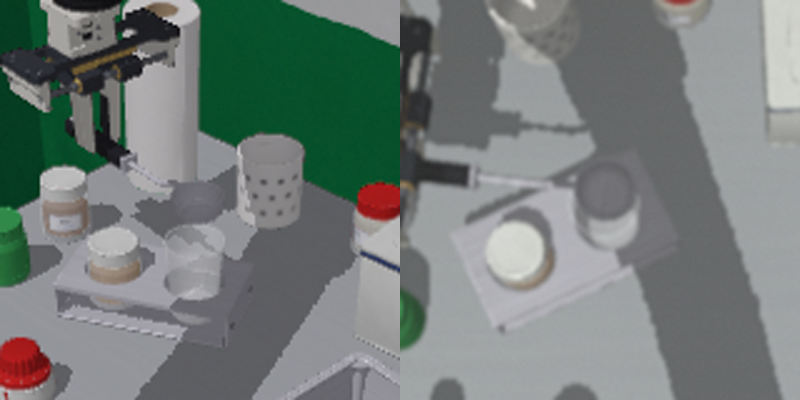

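The bowl is level over the glass at view (198,202), about 35 mm above the rim, but 7–8 mm off centre toward −y. I'll correct that.

>>> carry_out(
  plan=[
    [[0.05,0,0,0,0,0,1],[0.05,0,0,0,0,0,1],[0.05,0,0,0,0,0,1],[0.04,0,0,0,0,0,1],[0,0,0,0,0,0,1],[0,0,0,0,0,0,1],[0,0,0,0,0,0,1],[0,0,0,0,0,0,1],[0,0,0,0,0,0,1],[0,0,0,0,0,0,1]],
  ],
)

```text
time_s: 21.48
ee_pos: [0.6603, 0.3464, 0.1399]
tool_rot: [[0.119, 0.993, 0.0], [0.993, -0.119, -0.0], [-0.0, 0.0, -1.0]]
force: [-1.1, 0.8, -0.9]
finger_gap: 0.0198
grasp_force: 40.0
```

>>> carry_out(
  plan=[
    [[0,0,0,0,0,0,1],[0,0,0,0,0,0,1],[0,0,0,0,0,0,1],[0,0,0,0,0,0,1],[0,0,0,0,0,0,1],[0,0,0,0,0,0,1],[0,0,0,0,0,0,1],[0,0,0,0,0,0,1],[0,0,0,0,0,0,1],[0,0,0,0,0,0,1]],
  ],
)

```text
time_s: 22.32
ee_pos: [0.6602, 0.3465, 0.1399]
tool_rot: [[0.119, 0.993, 0.0], [0.993, -0.119, -0.0], [0.0, 0.0, -1.0]]
force: [0.1, -0.1, -0.9]
finger_gap: 0.0199
grasp_force: 40.0
```

```bash
python3 - <<'E'
from h import *;from wp import *;from station import snapshot
S=V(snapshot("scene"));p,R,s=st();print(p.round(4),s["grasp_force"],s["qvel"])
C=S.cloud();X,Y,Z=np.moveaxis(C,2,0)
m=(Z>.118)&(Z<.18)&(np.hypot(X-.64,Y-.173)<.045);q=C[m];print("bowl",q.min(0).round(4))
print(r.close_job())
E
```

```text
[0.6602 0.3465 0.1398] 39.984809160232544 [-0.0602702   0.02049712 -0.03757847  0.0065504   0.01094586  0.09643687
  0.00681032]
bowl [0.6075 0.1421 0.1333]
the job is handed in; nothing more can be done
None
```

I handed the job in at about 22 s; no verdict came back. The glass stands upright in the rack's free hole, and the gripper holds the spoon level, bowl centred over the glass to within a few millimetres and about 35 mm above its rim, with the pan not measurably moved.

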